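# Tare the bowl on the two-pan balance with its dial

## Robot

A 7-joint arm with a two-finger parallel gripper is mounted at the origin on the work surface. World frame = base frame: x ahead of the robot, y to its left, z up, the work surface at z = 0. Lengths are in m, angles in rad, forces in N, time in s.
With the tool pointing down it reaches from about 0.425 to 0.925 m from the base axis. Payload 6.8 kg.
Tool frame: the origin (TCP) lies where the fingers leave the gripper's body, on its centre line; the fingertips stand 73 mm ahead of it and the grasp point (between the pads) lies 54 mm ahead of it (arm.grip_depth is the distance from the TCP to the grasp point, in m); z points along the fingers, y is the line along which they close (so a half turn about z gives the same grasp; the last joint's range is limited). The gripper opens to 85 mm and grips with 20 to 120 N. Pads are 22 mm wide; open, the fingers measure 114 mm over their backs; the gripper's body (76 mm by 85 mm) begins 54 mm behind the grasp point. The pads swing forward as they close: fully open they stand 13 mm farther back than shut.
Start: joints at [1.118, 0.477, 0.022, 1.555, -0.011, 1.109, -0.083], TCP at [0.228, -0.635, 0.304] pointing down, gripper open.
Joint ranges: [-2.96, 2.96], [-0.34, 2.1], [-1.41, 1.46], [0.24, 2.44], [-1.37, 4.51], [0.17, 1.92], [-2.96, 2.96]. Speed limits (rad/s): [2.39, 2.39, 3.14, 3.14, 3.14, 3.14, 3.14].

## Interface

Orientations are given as a unit quaternion [x, y, z, w].
In Python, from station import sensors, vision, job, spotter, arm gives the robot as it stands.
- The arm moves only by the tool drive_tool, never from a script. Its argument "commands" is one flat list of numbers, 7 for each row, row after row: the shift along the tool's x, y, z in cm, then the turn, a rotation vector about the tool's x, y, z in degrees, then the finger opening in cm, from 0 to 8.54. A call has 1 to 5 rows; each row shifts and turns the commanded pose from where the row before left it, along the tool's axes as they then stand; what a row does not reach is not made up. A row lasts 1/8 s, in which the tool goes at most 62.5 mm and 10.7 degrees, less where a joint would pass 70% of its speed; a pose out of reach is approached as far as the arm can. A call is refused whole if a number of a shift passes 6.25 or a number of a turn 10.7, either way. A call with a gripper value outside its range is refused whole. The fingers move at their own pace and stop on an object; "grip_force" is the grip in N (left out, the last holds). Time passes only in rows, so rows that do not move let the fingers close. It gives the time, the measured TCP pose, the force, the opening and the grip force at its end, in the units of the state.
- sensors.get_obs(): the state, without advancing time (a new reading comes with each control period).
- vision.capture(name): name is "scene" or "top" or "wrist"; returns the picture (420x560x3 uint8, red, green, blue); there is no depth.
- vision.camera_info(name): a dict with "mtx" (3x3 intrinsics, pixels), "dist" ([k1, k2, p1, p2, k3] as OpenCV has them; the pictures are not rectified), "cam_to_world" (4x4, takes a point from camera to world coordinates); the wrist camera has in their place "mount" (4x4, takes a point from camera to tool coordinates, whose origin is the TCP and whose axes are the flange's). Camera axes: x right, y up, looking along -z (the intrinsics and any distortion apply to the point x, -y, -z); pixel columns grow to the right and rows downward; lengths in m; the calibration is good to about 2 mm. A picture is of the moment at which its call begins: read the wrist's pose just before it. camera_info takes no time and is no camera call.
- job.job_done(): hands the job in; it is judged then, once.
Trained networks look in the newest picture that a camera, given by its name, has taken for a name from the list of things; names that differ only in an ending like _2 or _b are one class to them, and where a whole thing is asked for, a point or a joint stands for the part that bears it (a point fixed in the world has none). Each returns a list of dicts, best first, with "score" (0 to 1); they miss things now and then, are a little off and sometimes report something else, mostly with a low value. They report only what shows in the picture. A call takes as long as a camera call. They do not tell look-alikes from the thing itself.
- spotter.masks_of(camera, thing): "pixels" (420x560 bool, what is visible of it) and "box" ([left, top, right, bottom] in pixels, round what is visible of it).
The state is a dict: "time_s": time; "q": joint angles; "qvel": joint speeds; "joint_torque": joint torques, N m; "tcp_pos": TCP position; "eef_rot": TCP orientation; "force": force on the tool from outside, world axes, zero at the start; "ft_torque": the same for the moment, N m; "grip_width": finger opening in m; "finger_force": force on a finger pad.
Only numpy, scipy, OpenCV 4.12 (cv2) and the standard library are available. Lean on these libraries where they do the work, as an engineer would, in place of code of your own. Each camera call takes 0.05 s, during which the arm holds its last target. There are 200 camera calls.

## Task

The boutique's two-pan balance is locked for carrying by the white clip over its pointer, and the ceramic bowl on its left pan is to be tared: lift the clip off and put it in the wooden accessories tray. Then, with the tare dial alone, bring the freed, swinging pointer to the centre mark (within 7 mm), calm it and keep it there for at least 8 s, and let go of the dial and draw back with the pointer still standing at the mark. Do not touch the beam, pans, bowl or brass weight, never let the pointer swing out to the end pegs of its scale, and leave the other things on the console alone.

Things in the scene. Friction and masses are not known exactly. Their poses are not given: they have to be found in the camera images.
- balance: Two-pan balance, fixed. Origin: centre of its underside, under the knife edge; z up, front (-x, with the dial) to the robot, y to its left pan. White base 160 (x) by 130 (y), 34 mm high; dial housing in front of it 115 by 100, 50 mm high, reaching to x = -200. Round pans, radius 69 mm, hang 140 mm to either side, floor 70 mm up when level, and rise and sink up to 65 mm.
- beam: Beam with pointer and pans. Origin on its knife edge, 155 mm above the balance's origin; x along the edge, y to the left pan, z along the pointer. Level at 0; positive about x: left pan up, pointer leaning right. Inertia with loads 0.0184 kg m2; bob and hairspring return it with 0.056 N m/rad nominal (+-15 percent): period about 3.6 s; left alone the swing takes half a minute or more to halve.
- pointer_tip (a point): On the pointer (7 mm in y, 8 mm in x at this end), 120 mm from the knife edge, 3 mm below its upper end. The reading is this point's y in the frame of balance: 0 at the centre mark, positive to the left; 120 mm times the sine of the lean. At the end pegs of the scale it is 55 mm to a side.
- centre_mark (a point): Where pointer_tip stands when the pointer is at the centre mark: balance x = 0, y = 0, 275 mm above its origin. The mark is the long black stroke with a small brass diamond in the middle of the upright scale arc, just on the dial's side of the pointer.
- lock_post (a point): Centre of the top of the fixed steel lock post, 24 (x) by 10 mm (y), just on the dial's side of the pointer and 16 mm to the right of the centre, 282 mm above the balance's origin. The clip ties the pointer to it, so the locked pointer leans 0.14 rad to the right, left pan up.
- dial (a joint): Tare dial, rad, growing clockwise seen from above; -1.4 to 1.8, starts at 0, stays where left (0.02 N m friction). Geared 0.8 to 1 it winds a hairspring of 0.018 N m/rad on the beam, so each rad clockwise pulls the pointer to the right with 0.0144 N m and shifts its rest point some 0.26 rad (30 mm); the beam swings about it. Balance comes at 0.25 to 0.5.
- dial_grip (a point): On the upright axis of the dial's round black fluted grip: radius 22 mm, 33 mm high, this point 10 mm below its top, 79 mm above and 150 mm in front (-x) of the balance's origin. A skirt of radius 34 mm ends 23 mm below this point. Take it from above in any yaw, and turn about this axis.
- clip: White plastic transit clip, loose, 50 g, origin: centre of its underside. Upside-down U: two legs 44 (x) by 8 mm, 24 mm high, slot 13 mm wide along x; bridge 10 mm; on it a grip block 24 by 24 mm, from 34 to 70 mm above the origin. Sits over lock post and pointer, bridge on the post's top, in line with the balance. Lift it straight up 40 mm or more; the freed pointer swings left and back.
- bowl: Blush ceramic bowl, radius 55 mm, 50 mm high, about 304 g, loose on the left pan; origin: centre of its underside. Not to be touched. It is 2.8 to 5.0 g too heavy for the weight: with the dial at 0 the pointer would rest 0.06 to 0.15 rad left, and when freed it swings from 0.14 rad right to some 0.26 to 0.44 rad left and back.
- weight: Brass weight with a small knob, radius 25 mm, 43 mm high, 300 g, loose on the right pan; origin: centre of its underside. Not to be touched.
- tray: Open wooden accessories tray, fixed, 120 mm (x) by 150 mm (y), 30 mm high, walls 6 mm and floor 6 mm thick; empty, open above. Origin at the centre of its underside.
- weight_block: Wooden block with four small brass weights, fixed, 90 by 170 mm, 66 mm high over all; it stands on the other side of the balance from the tray (sides differ). Leave it alone.
- case_low: Lower of two stacked hard sunglasses cases, 65 by 160 mm, 30 mm high, loose. Leave alone.
- case_top: Upper sunglasses case, the same size, loose. Leave alone.
- keys: Steel keyring with three keys lying flat, about 100 mm long and 7 mm high, loose; origin at the ring's centre. Leave alone.
- dome: Glass dome with a glass knob on a round wooden foot, radius 62 mm, 137 mm high, loose. Leave alone.
Things that resemble listed ones, but are neither listed nor needed, are in the scene too. There is more than one size of the clip; the job needs the middle-sized.

How it is judged:
By the outcome, as a careful person would: the job done as asked, in the order asked, and still so for the second after the job is handed in, with the robot touching nothing.
It also fails if it takes over 64 s, if anything falls off the work surface, if the arm or the gripper's body presses on something with over 40 N, if the wrist force passes 120 N, or if a joint passes its speed limit or range.

## Working session

There is one attempt and no reset: what is moved stays moved. The work goes in short steps, Python scripts to look and compute and a tool call to move; the robot and the scene stay as the last step left them, time stands still between calls to the robot, and variables do not carry over. Pictures are saved under pics/ and viewed, at most 10 in all, crops included, and the job is handed in when it is done.

Besides the shell and the picture viewer there is one more tool, called by a JSON object that holds its "op" and its "data". drive_tool: Moves the arm, as the interface text tells. Its arguments: {"type":"object","properties":{"commands":{"type":"array","items":{"type":"number"}},"grip_force":{"type":"number"}},"required":["commands"]}

```bash
ls; mkdir -p pics
python3 - <<'E'
from station import sensors, vision, job, spotter, arm
import cv2,numpy as np
o=sensors.get_obs();print({k:np.round(v,3).tolist() for k,v in o.items()})
a=[]
for c in("scene","top"):
    im=vision.capture(c);a.append(im);cv2.imwrite(f"pics/{c}0.png",im[:,:,::-1])
    i=vision.camera_info(c);print(c,{k:np.round(v,4).tolist() for k,v in i.items()})
    for t in("balance","clip","dial","tray","beam","weight_block"):
        for m in spotter.masks_of(c,t)[:3]:
            ys,xs=np.nonzero(m["pixels"]);print(c,t,round(m["score"],2),m["box"],xs.mean().round(),ys.mean().round(),len(xs))
print(vision.camera_info("wrist"),sensors.get_obs()["time_s"])
E
```

```text
pics
{'time_s': 0.0, 'q': [1.118, 0.478, 0.022, 1.556, -0.012, 1.109, -0.083], 'qvel': [0.0, 0.001, 0.001, 0.001, 0.002, 0.001, -0.001], 'joint_torque': [-0.001, -59.647, 1.608, -28.12, 0.012, 0.01, -0.0], 'tcp_pos': [0.228, -0.635, 0.303], 'eef_rot': [0.985, 0.172, -0.0, -0.001], 'force': [-0.296, -0.136, 0.49], 'ft_torque': [-0.063, -0.007, -0.046], 'finger_force': 0.0, 'grip_width': 0.085}
scene {'mtx': [[534.4285, 0.0, 281.9701], [0.0, 534.4285, 208.2424], [0.0, 0.0, 1.0]], 'dist': [0.053, 0.0, 0.0, 0.0, 0.0], 'cam_to_world': [[0.371, -0.4918, 0.7877, 1.6187], [0.9285, 0.185, -0.3218, -0.4281], [0.0126, 0.8508, 0.5253, 0.8725], [0.0, 0.0, 0.0, 1.0]]}
scene balance 0.79 [190.4, 188.9, 359.8, 306.8] 271.0 259.0 7697
scene clip 0.97 [255.7, 167.7, 281.3, 195.9] 269.0 182.0 432
scene clip 0.78 [300.0, 302.6, 317.1, 328.7] 306.0 315.0 299
scene clip 0.63 [206.9, 220.3, 228.9, 259.4] 213.0 236.0 493
scene dial 0.56 [252.3, 214.8, 268.9, 236.1] 259.0 226.0 178
scene tray 0.75 [332.8, 191.5, 399.6, 229.7] 365.0 209.0 1496
scene beam 0.73 [192.6, 189.9, 361.0, 297.1] 267.0 253.0 3654
scen
[... 774 characters left out ...]
9.2, 252.4, 432.0, 297.9] 403.0 274.0 2076
top weight_block 0.98 [369.3, 252.9, 434.9, 298.2] 403.0 274.0 2122
{'mtx': array([[355.74273436,   0.        , 277.04289782],
       [  0.        , 355.74273436, 205.32892165],
       [  0.        ,   0.        ,   1.        ]]), 'dist': array([0.0241299, 0.       , 0.       , 0.       , 0.       ]), 'mount': array([[ 1.08046736e-03,  9.48708217e-01,  3.16151152e-01,
         8.15057671e-02],
       [ 9.99999287e-01, -8.64134579e-04, -8.24463279e-04,
         1.76073323e-03],
       [-5.08977945e-04,  3.16151817e-01, -9.48708474e-01,
        -6.96189682e-02],
       [ 0.00000000e+00,  0.00000000e+00,  0.00000000e+00,
         1.00000000e+00]])} 0.7
```

Run:
```python
import cv2
for c,x0,y0,x1,y1 in(("scene",100,140,420,350),("top",120,130,440,340)):
    im=cv2.imread(f"pics/{c}0.png")[y0:y1,x0:x1];cv2.imwrite(f"pics/{c}0c.png",cv2.resize(im,None,fx=2.5,fy=2.5,interpolation=2))
```

```text
(no output)
```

View pics/scene0c.png

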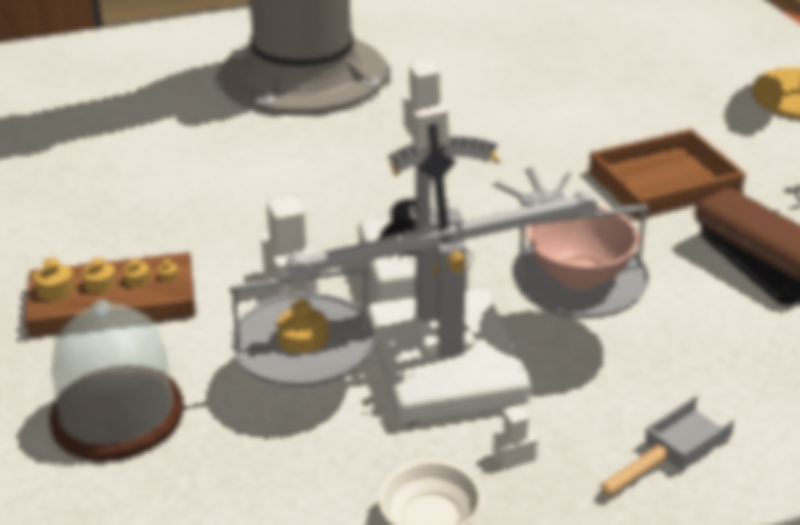

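View pics/top0c.png

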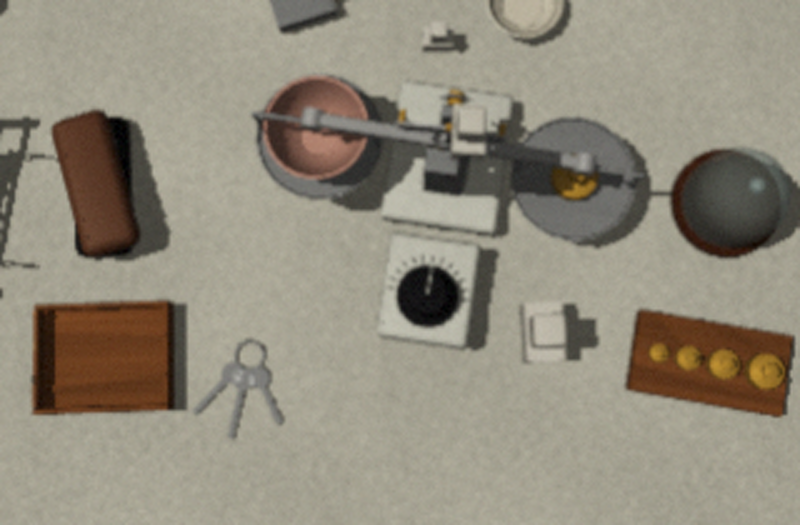

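The scene view (from behind) shows the middle clip on the post at full-picture (269,175), the smaller clip on the table behind at (306,315) and the larger at (213,236). In the top view the dial is at (291,248), the tray at (161,272) and the mounted clip near (308,182). The balance is yawed a few degrees.

```bash
cat > h.py <<'E'
from station import sensors, vision, job, spotter, arm
import cv2,numpy as np
from scipy.spatial.transform import Rotation as R
F=np.diag([1.,-1,-1])
def cam(c,o=None):
    i=vision.camera_info(c)
    if c=="wrist":
        T=np.eye(4);T[:3,:3]=R.from_quat(o["eef_rot"]).as_matrix();T[:3,3]=o["tcp_pos"];T=T@i["mount"]
    else:T=i["cam_to_world"]
    return i["mtx"],i["dist"],T
def ray(C,p):
    u=cv2.undistortPoints(np.array([[p]],float),C[0],C[1])[0,0]
    d=C[2][:3,:3]@F@np.array([u[0],u[1],1]);return C[2][:3,3],d/np.linalg.norm(d)
def atz(C,p,z):
    o,d=ray(C,p);return o+d*(z-o[2])/d[2]
def proj(C,P):
    Rc=F@C[2][:3,:3].T;t=-Rc@C[2][:3,3]
    return cv2.projectPoints(np.atleast_2d(P).astype(float),cv2.Rodrigues(Rc)[0],t,C[0],np.array(C[1]))[0][:,0]
def tri(L):
    A=0;b=0;
    for C,p in L:
        o,d=ray(C,p);M=np.eye(3)-np.outer(d,d);A=A+M;b=b+M@o
    X=np.linalg.solve(A,b);return X,[np.round(proj(C,X)[0]-p,1).tolist() for C,p in L]
E
python3 - <<'E'
from h import *
T=cam("top");S=cam("scene")
f=lambda x,y:(120+x/2.5,130+y/2.5)
print("dial",atz(T,f(428,295),.089),atz(T,(291,248),.089))
a,b,c,d=[atz(T,f(*p),.05) for p in((392,236),(480,246),(466,347),(378,336))]
print("housing",a,b,c,d)
for u,v in((a,b),(d,c)):print(np.degrees(np.arctan2(*(u-v)[:2])))
for u,v in((a,d),(b,c)):print(np.degrees(np.arctan2((u-v)[1],(u-v)[0])))
t=cv2.imread("pics/top0.png")[168:196,294:322]
cv2.imwrite("pics/a.png",cv2.resize(t,None,fx=14,fy=14,interpolation=2))
print("clip",tri([(T,f(472,120)),(S,(100+424/2.5,140+71/2.5))]))
print("tray",[atz(T,f(*p),.03)[:2] for p in((36,304),(172,302),(170,411),(34,413))])
E
```

```text
dial [ 0.4952137  -0.02319104  0.089     ] [ 0.49520533 -0.02266756  0.089     ]
housing [0.56155719 0.01661699 0.05      ] [ 0.55208221 -0.07940835  0.05      ] [ 0.44275866 -0.06510866  0.05      ] [0.45294882 0.02967148 0.05      ]
5.63522545243474
6.136508520643124
-6.853946754154338
-7.452069329509803
clip (array([ 0.62990651, -0.05609794,  0.3240492 ]), [[-0.4, -0.1], [-0.4, 0.0]])
tray [array([0.48202609, 0.40939775]), array([0.48689489, 0.25834479]), array([0.36867417, 0.25486757]), array([0.36353921, 0.40376486])]
```

{"op": "drive_tool", "data": {"commands": [0, 0, -5.9, 0, 0, 8.8, 8.54, 0, 0, -5.9, 0, 0, 8.8, 8.54, 0, 0, -5.9, 0, 0, 8.7, 8.54, 2.78, -5.18, 0, 0, 0, 0, 8.54, 2.78, -5.18, 0, 0, 0, 0, 8.54]}}

```text
time_s: 1.32
tcp_pos: [0.2957, -0.5379, 0.4818]
eef_rot: [0.998, -0.058, 0.001, 0.001]
force: [0.8, -0.2, -0.4]
grip_width: 0.0852
finger_force: 0.0
```

{"op": "drive_tool", "data": {"commands": [2.78, -5.18, 0, 0, 0, 0, 8.54, 2.78, -5.18, 0, 0, 0, 0, 8.54, 2.78, -5.18, 0, 0, 0, 0, 8.54, 2.78, -5.18, 0, 0, 0, 0, 8.54, 2.78, -5.18, 0, 0, 0, 0, 8.54]}}

```text
time_s: 1.95
tcp_pos: [0.4635, -0.2955, 0.4812]
eef_rot: [0.998, -0.057, 0.0, 0.0]
force: [0.7, -0.2, -0.4]
grip_width: 0.0853
finger_force: 0.0
```

{"op": "drive_tool", "data": {"commands": [2.78, -5.18, 0, 0, 0, 0, 8.54, 2.78, -5.18, 0, 0, 0, 0, 8.54, 2.78, -5.18, 0, 0, 0, 0, 8.54, 0, -5.18, 0, 0, 0, 0, 8.54, 0, 0, 0, 0, 0, 0, 8.54]}}

```text
time_s: 2.58
tcp_pos: [0.57, -0.0952, 0.481]
eef_rot: [0.999, -0.053, 0.0, -0.001]
force: [0.4, -0.1, -0.2]
grip_width: 0.0854
finger_force: 0.0
```

Run:
```python
from h import *
o=sensors.get_obs();im=vision.capture("wrist");cv2.imwrite("pics/w1.png",im[:,:,::-1]);np.save("w1.npy",{k:o[k] for k in("tcp_pos","eef_rot")},allow_pickle=True)
print(o["time_s"],o["tcp_pos"],o["eef_rot"],np.abs(o["qvel"]).max(),o["q"],o["force"])
C=cam("wrist",o)
for P in([.630,-.056,.326],[.495,-.023,.089]):print(proj(C,np.array(P)))
for t in("clip","dial"):
    for m in spotter.masks_of("wrist",t)[:3]:
        ys,xs=np.nonzero(m["pixels"]);print(t,round(m["score"],2),m["box"],xs.mean().round(1),ys.mean().round(1),len(xs))
```

```text
2.575 [ 0.5700028  -0.09516297  0.48101216] [ 9.98614619e-01 -5.26075114e-02  1.19523687e-04 -1.13050208e-03] 0.08380148566420231 [ 0.26421953  0.21698963 -0.2518968   1.52880164  0.05217284  1.40235351
 -1.66680649] [ 0.44044176 -0.06001011 -0.18559593]
[[202.2377089  131.83904619]]
[[229.91983296 212.67021945]]
clip 0.86 [186.2, 92.8, 246.1, 157.4] 213.8 125.0 3233
clip 0.59 [303.8, 185.4, 339.4, 242.8] 321.7 214.2 1439
dial 0.79 [210.5, 181.1, 259.3, 223.9] 233.9 202.3 1648
dial 0.21 [375.1, 183.6, 499.6, 243.7] 437.3 214.3 6395
```

View pics/w1.png

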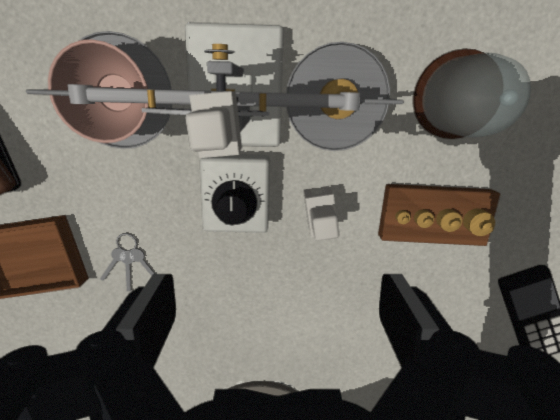

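The wrist picture shows the clip's grip block near (209,128), the dial at (234,202) with its white index, and the larger look-alike clip at (322,214). The tray is at the left edge.

{"op": "drive_tool", "data": {"commands": [2.8, -2.3, 0, 0, 0, 0, 8.54, 2.8, -2.3, 0, 0, 0, 0, 8.54, 0, 0, 0, 0, 0, 0, 8.54, 0, 0, 0, 0, 0, 0, 8.54]}}

```text
time_s: 3.22
tcp_pos: [0.6298, -0.0636, 0.4807]
eef_rot: [0.998, -0.058, -0.0, 0.001]
force: [0.6, 0.2, -0.1]
grip_width: 0.0856
finger_force: 0.0
```

Run:
```python
from h import *
o=sensors.get_obs();im=vision.capture("wrist");cv2.imwrite("pics/w2.png",im[:,:,::-1])
print(o["time_s"],o["tcp_pos"],o["eef_rot"],np.abs(o["qvel"]).max(),R.from_quat(o["eef_rot"]).as_euler('xyz',degrees=True))
C=cam("wrist",o)
for P in([.630,-.056,.328],[.495,-.023,.089]):print(proj(C,np.array(P)))
for t in("clip","dial"):
    for m in spotter.masks_of("wrist",t)[:2]:
        ys,xs=np.nonzero(m["pixels"]);print(t,round(m["score"],2),m["box"],xs.mean().round(1),ys.mean().round(1),len(xs))
x,y=proj(C,np.array([.630,-.056,.328]))[0].astype(int);print(x,y)
p=im[y-70:y+70,x-90:x+90,::-1];cv2.imwrite("pics/w2c.png",cv2.resize(p,None,fx=4,fy=4,interpolation=2))
```

```text
3.225 [ 0.6297629  -0.06356463  0.48073608] [ 9.98294553e-01 -5.83749910e-02 -2.89467730e-04  5.12234300e-04] 0.01348909874670671 [ 1.79939466e+02  2.96875099e-02 -6.69310302e+00]
[[262.99543579 217.83565104]]
[[258.15072555 249.89713919]]
clip 0.95 [245.2, 162.9, 291.8, 235.0] 267.1 198.5 2537
clip 0.95 [322.5, 218.1, 364.8, 278.0] 344.8 247.5 1515
dial 0.57 [239.5, 225.5, 286.5, 259.0] 259.6 242.9 1066
262 217
```

View pics/w2c.png

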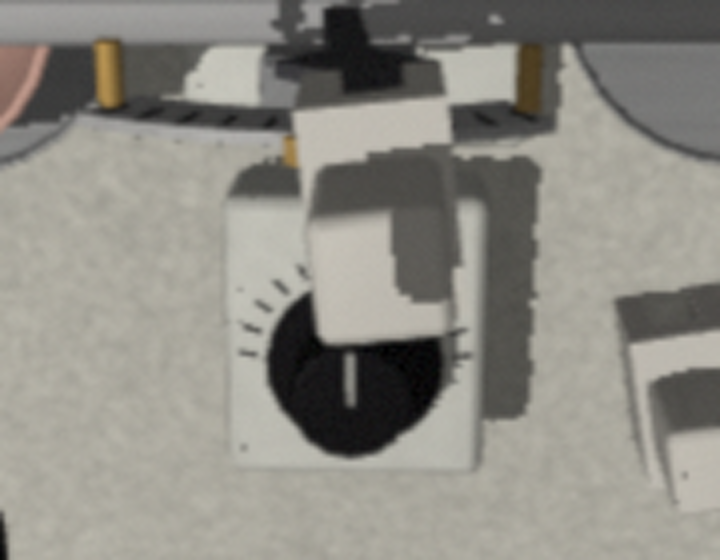

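Run:
```python
from h import *
T=cam("top");S=cam("scene")
W=cam("wrist",{"tcp_pos":[ 0.6297629,-0.06356463,0.48073608],"eef_rot":[ 9.98294553e-01,-5.83749910e-02,-2.89467730e-04,5.12234300e-04]})
f=lambda x,y:(120+x/2.5,130+y/2.5)
w=lambda x,y:(172+x/4,147+y/4)
s=(100+424/2.5,140+71/2.5)
print("clip W,S",tri([(W,w(381,278)),(S,s)]),"z.328",atz(W,w(381,278),.328))
print("grip W .089",atz(W,w(352,393),.089)," skirt W .056",atz(W,w(355.5,365),.056))
print("skirt T .056",atz(T,(291.2,249.2),.056))
# black-pixel circle fit in top
im=cv2.imread("pics/top0.png")[230:268,272:312];g=im.max(2)
m=(g<60).astype(np.uint8);ys,xs=np.nonzero(m);print(xs.min()+272,xs.max()+272,ys.min()+230,ys.max()+230)
(c,r)=cv2.minEnclosingCircle(np.c_[xs,ys].astype(np.float32));print(c[0]+272,c[1]+230,r,atz(T,(c[0]+272,c[1]+230),.06))
B=np.array([.646,-.040]);th=np.radians(-6.5);M=np.array([[np.cos(th),-np.sin(th)],[np.sin(th),np.cos(th)]])
print("bal via T", )
# scale pegs / base rear corners in W
```

```text
clip W,S (array([ 0.63006044, -0.05712202,  0.32451309]), [[-2.4, -0.7], [-0.8, -0.1]]) z.328 [ 0.63061069 -0.0589343   0.328     ]
grip W .089 [ 0.50188217 -0.02656324  0.089     ]  skirt W .056 [ 0.49822344 -0.02595379  0.056     ]
skirt T .056 [ 0.49426422 -0.02352437  0.056     ]
279 303 237 259
291.0 248.0 12.16562557220459 [ 0.4972044  -0.02290866  0.06      ]
bal via T
```

{"op": "drive_tool", "data": {"commands": [-0.1, -0.7, 5.5, 0, 0, 0, 8.54, 0, 0, 5.5, 0, 0, 0, 8.54, 0, 0, 0, 0, 0, 0, 8.54]}}

```text
time_s: 3.75
tcp_pos: [0.6275, -0.0555, 0.3671]
eef_rot: [0.998, -0.058, -0.004, 0.0]
force: [0.3, 0.2, 0.5]
grip_width: 0.0858
finger_force: 0.0
```

Run:
```python
from h import *
o=sensors.get_obs();print(o["tcp_pos"],o["force"],np.abs(o["qvel"]).max())
im=vision.capture("wrist")[:,:,::-1];cv2.imwrite("pics/w3.png",im)
```

```text
[ 0.62751326 -0.05551534  0.36707564] [0.26665484 0.22115887 0.45959772] 0.12129219400764868
```

View pics/w3.png

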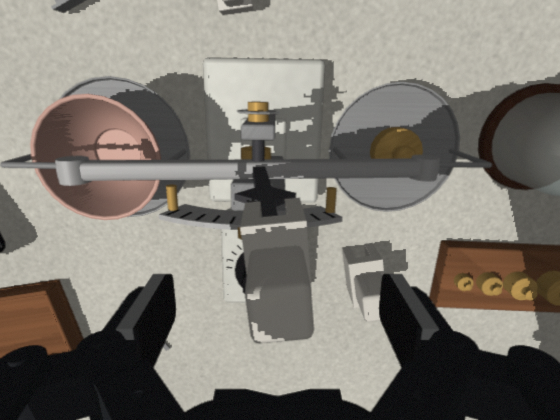

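The wrist view shows the grip block (246–310, 245–340) centred between the open pads (175 to 380), so I can close.

{"op": "drive_tool", "data": {"commands": [0, 0, 0, 0, 0, 0, 1.5, 0, 0, 0, 0, 0, 0, 1.5, 0, 0, 0, 0, 0, 0, 1.5, 0, 0, 0, 0, 0, 0, 1.5, 0, 0, 0, 0, 0, 0, 1.5], "grip_force": 40}}

```text
time_s: 4.42
tcp_pos: [0.6303, -0.0548, 0.3721]
eef_rot: [0.998, -0.057, 0.001, 0.0]
force: [-1.3, -1.4, 5.4]
grip_width: 0.0231
finger_force: 40.1
```

{"op": "drive_tool", "data": {"commands": [0, 0, -4, 0, 0, 0, 1.5, 0, 0, -5, 0, 0, 0, 1.5, 0, 0, -5, 0, 0, 0, 1.5]}}

```text
time_s: 4.8
tcp_pos: [0.6298, -0.0543, 0.512]
eef_rot: [0.998, -0.057, -0.0, -0.0]
force: [0.7, -0.5, -0.6]
grip_width: 0.0236
finger_force: 39.4
```

```bash
mkdir -p fr
cat > snap.py <<'E'
import sys
from h import *
for _ in range(int(sys.argv[1])):
    t=sensors.get_obs()["time_s"];cv2.imwrite(f"fr/{t:07.3f}.png",vision.capture("scene")[:,:,::-1])
o=sensors.get_obs();print(o["time_s"],o["tcp_pos"].round(4),o["grip_width"],o["force"].round(1))
E
python3 snap.py 2
```

```text
4.9 [ 0.6312 -0.0541  0.5174] 0.023642788721527048 [ 0.7 -0.5 -0.7]
```

{"op": "drive_tool", "data": {"commands": [-3.1, -4.5, 0, 0, 0, 0, 1.5, -3.1, -4.5, 0, 0, 0, 0, 1.5, -3.1, -4.5, 0, 0, 0, 0, 1.5]}}

```text
time_s: 5.28
tcp_pos: [0.5519, 0.0917, 0.51]
eef_rot: [0.998, -0.057, -0.0, 0.0]
force: [-0.1, 0.0, -0.8]
grip_width: 0.0233
finger_force: 39.4
```

```bash
python3 snap.py 2
```

```text
5.375 [0.5498 0.0974 0.511 ] 0.023657963414222032 [-0.1 -0.3  0.6]
```

{"op": "drive_tool", "data": {"commands": [-3.1, -4.5, 0, 0, 0, 0, 1.5, -3.1, -4.5, 0, 0, 0, 0, 1.5, -3.1, -4.5, 0, 0, 0, 0, 1.5]}}

```text
time_s: 5.75
tcp_pos: [0.4752, 0.2359, 0.5102]
eef_rot: [0.998, -0.057, -0.0, 0.0]
force: [0.8, -0.1, -0.1]
grip_width: 0.0233
finger_force: 39.5
```

```bash
python3 snap.py 2
```

```text
5.85 [0.472  0.2411 0.5108] 0.02334044742447052 [ 1.2 -0.1 -0.7]
```

{"op": "drive_tool", "data": {"commands": [-3.1, -4.5, 0, 0, 0, 0, 1.5, -3.1, -4.5, 0, 0, 0, 0, 1.5, 0, 0, 0, 0, 0, 0, 1.5]}}

```text
time_s: 6.22
tcp_pos: [0.4217, 0.3351, 0.5104]
eef_rot: [0.999, -0.053, -0.001, -0.001]
force: [0.8, 0.1, -0.3]
grip_width: 0.0237
finger_force: 39.5
```

```bash
python3 snap.py 2; python3 -c "
import cv2,glob,numpy as np
L=sorted(glob.glob('fr/*.png'));print(L)
cv2.imwrite('pics/f.png',np.vstack([np.hstack([cv2.resize(cv2.imread(f)[150:300,180:370],None,fx=2,fy=2) for f in L[i:i+4:2]]) for i in (0,4)]))"
```

```text
6.325 [0.425  0.3311 0.5102] 0.02322181964064862 [ 0.6 -1.2 -1.6]
['fr/004.800.png', 'fr/004.850.png', 'fr/005.275.png', 'fr/005.325.png', 'fr/005.750.png', 'fr/005.800.png', 'fr/006.225.png', 'fr/006.275.png']
```

View pics/f.png

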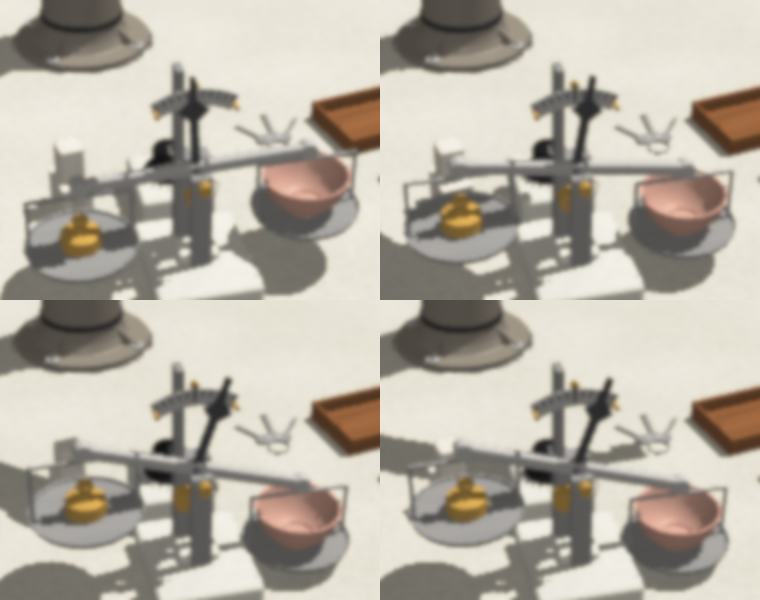

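The four frames show the clip gone and the pointer freely swinging left (right in the picture). The scale's brass diamond is near full-picture (277,192).

{"op": "drive_tool", "data": {"commands": [0, 0, 6.1, 0, 0, 0, 1.5, 0, 0, 6.1, 0, 0, 0, 1.5, 0, 0, 6.1, 0, 0, 0, 1.5, 0, 0, 6.1, 0, 0, 0, 1.5, 0, 0, 6.1, 0, 0, 0, 1.5]}}

```text
time_s: 6.95
tcp_pos: [0.4263, 0.3291, 0.2039]
eef_rot: [0.998, -0.059, 0.001, 0.0]
force: [0.5, -0.3, 0.3]
grip_width: 0.0234
finger_force: 39.5
```

```bash
python3 snap.py 2
```

```text
7.05 [0.4232 0.3265 0.1998] 0.023495803563833288 [-0.8 -0.2 -0.5]
```

{"op": "drive_tool", "data": {"commands": [0, 0, 5.0, 0, 0, 0, 1.5, 0, 0, 2.7, 0, 0, 0, 1.5, 0, 0, 0.4, 0, 0, 0, 1.5, 0, 0, 0, 0, 0, 0, 1.5]}}

```text
time_s: 7.55
tcp_pos: [0.4261, 0.3318, 0.1268]
eef_rot: [0.998, -0.058, 0.001, -0.001]
force: [-0.4, 0.4, -0.0]
grip_width: 0.0235
finger_force: 39.5
```

```bash
python3 snap.py 2
```

```text
7.65 [0.4259 0.332  0.1269] 0.023262012947382806 [ 0.4 -0.1 -0.7]
```

{"op": "drive_tool", "data": {"commands": [0, 0, 0.4, 0, 0, 0, 1.5, 0, 0, 0.3, 0, 0, 0, 1.5, 0, 0, 0, 0, 0, 0, 1.5]}}

```text
time_s: 8.02
tcp_pos: [0.425, 0.3319, 0.1201]
eef_rot: [0.998, -0.057, 0.001, 0.0]
force: [-4.0, -4.1, 21.5]
grip_width: 0.0234
finger_force: 42.0
```

```bash
python3 snap.py 2
```

```text
8.125 [0.425  0.3319 0.1201] 0.02350319702119594 [-5.  -4.6 21.3]
```

{"op": "drive_tool", "data": {"commands": [0, 0, -0.2, 0, 0, 0, 5, 0, 0, 0, 0, 0, 0, 5, 0, 0, 0, 0, 0, 0, 5, 0, 0, -6, 0, 0, 0, 5, 0, 0, -6, 0, 0, 0, 8.5]}}

```text
time_s: 8.75
tcp_pos: [0.4242, 0.3311, 0.2405]
eef_rot: [0.998, -0.057, -0.001, 0.001]
force: [1.1, 0.9, 0.4]
grip_width: 0.0668
finger_force: 0.0
```

```bash
python3 snap.py 2
```

```text
8.85 [0.4267 0.3341 0.246 ] 0.08031228846402562 [-0.1  0.3 -0.8]
```

{"op": "drive_tool", "data": {"commands": [1.6, 4.9, 0, 0, 0, -10.5, 8.5, 0.7, 5.2, 0, 0, 0, -10.5, 8.5, -0.3, 5.2, 0, 0, 0, -10.5, 8.5, -1.2, 5, 0, 0, 0, -10.5, 8.5, -2.1, 4.8, 0, 0, 0, -10.5, 8.5]}}

```text
time_s: 9.48
tcp_pos: [0.4746, 0.0807, 0.2396]
eef_rot: [0.924, 0.383, -0.0, -0.0]
force: [0.6, -0.5, 0.2]
grip_width: 0.0851
finger_force: 0.0
```

```bash
python3 snap.py 2
```

```text
9.575 [0.4752 0.0758 0.2389] 0.08470996065103259 [1.  0.6 0.4]
```

{"op": "drive_tool", "data": {"commands": [-2.9, 4.3, 0, 0, 0, -10.5, 8.5, -3.7, 3.7, 0, 0, 0, -10.5, 8.5, 0, 0, 0, 0, 0, -10.5, 8.5, 0, 0, 0, 0, 0, -10.5, 8.5, 0, 0, 0, 0, 0, 0, 8.5]}}

```text
time_s: 10.2
tcp_pos: [0.4929, -0.0176, 0.2395]
eef_rot: [0.73, 0.683, 0.0, -0.0]
force: [1.2, 0.4, 0.4]
grip_width: 0.0852
finger_force: 0.0
```

```bash
python3 snap.py 2
python3 - <<'E'
from h import *
o=sensors.get_obs();im=vision.capture("wrist")
print(o["time_s"],o["tcp_pos"],R.from_quat(o["eef_rot"]).as_euler('xyz',degrees=True),o["q"].round(2),np.abs(o["qvel"]).max())
np.savez("w4.npz",p=o["tcp_pos"],q=o["eef_rot"])
C=cam("wrist",o);print(proj(C,np.array([[.498,-.024,.089],[.498,-.024,.056]])))
cv2.imwrite("pics/w4.png",im[:,:,::-1])
t=vision.capture("top");cv2.imwrite("pics/t4.png",t[:,:,::-1])
cv2.imwrite("pics/v4.png",np.hstack([im[60:400,100:500,::-1],cv2.resize(t[220:320,110:228,::-1],(400,340))]))
E
```

```text
10.3 [ 0.4929 -0.0175  0.2397] 0.0852926984206849 [-0.8 -1.2  0.8]
10.3 [ 0.49294303 -0.01748308  0.2396747 ] [-1.79976149e+02 -1.70389965e-02  8.61012243e+01] [ 0.53  0.35 -0.74  2.01  0.3   0.9  -0.44] 0.011755265047325636
[[283.80622293 223.10022405]
 [283.03218793 207.14111089]]
```

View pics/v4.png

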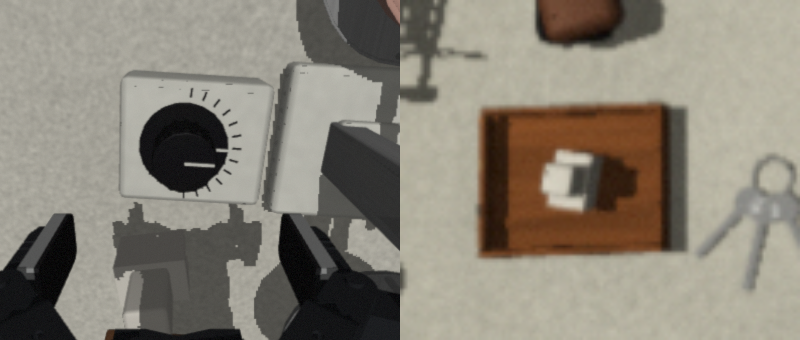

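The clip stands in the tray, and the dial's grip top at full-picture (284,221) agrees with my estimate. Next is the pointer tracker.

```bash
cat > trk.py <<'E'
from h import *
th=np.radians(-6.5);cz,sz=np.cos(th),np.sin(th)
M=np.array([[cz,-sz,0],[sz,cz,0],[0,0,1]])
B0=np.array([.498,-.0235,0])+M@[.15,0,0]
S=cam("scene")
A=np.linspace(-.6,.6,601)
def polar(im,r0=.03,r1=.117,x=.003,n=60):
    r=np.linspace(r0,r1,n)[:,None];a=A[None]
    P=np.stack([np.full((n,len(A)),x),r*np.sin(a),.155+r*np.cos(a)],-1).reshape(-1,3)@M.T+B0
    uv=proj(S,P).reshape(n,len(A),2).astype(np.float32)
    return cv2.remap(im,uv[...,0],uv[...,1],1)
def lean(im,**k):
    g=polar(im,**k).max(2).astype(float)
    d=np.clip(110-g,0,60).mean(0);d=cv2.GaussianBlur(d[None],(0,0),6)[0]
    i=int(d.argmax());w=slice(max(i-18,0),i+19);ww=np.clip(d[w]-d[i]*.5,0,None)
    return (ww*A[w]).sum()/ww.sum(),d[i]
E
python3 - <<'E'
from trk import *
import glob
print(B0)
im=cv2.imread("pics/scene0.png")
for k in({}, dict(r0=.03,r1=.09),dict(r0=.06,r1=.095)):print("locked",lean(im,**k))
for f in sorted(glob.glob("fr/*.png")):
    im=cv2.imread(f);print(f[3:-4],np.round(lean(im),3),np.round(lean(im,r0=.03,r1=.075),3),np.round(lean(im,r0=.08),3))
p=polar(cv2.imread("fr/009.525.png"),r0=.0,r1=.14,n=280);q=polar(cv2.imread("pics/scene0.png"),r0=0,r1=.14,n=280)
o=np.vstack([p[::-1],q[::-1]])
for a in(-.14,0):cv2.line(o,(int(300+a*500),0),(int(300+a*500),560),(0,0,255),1)
cv2.imwrite("pics/pol.png",o)
E
```

```text
[ 0.64703578 -0.04048048  0.        ]
locked (np.float64(-0.128395601528148), np.float64(53.69997848980415))
locked (np.float64(-0.1360812928394481), np.float64(53.783979713426874))
locked (np.float64(-0.13011870662118621), np.float64(57.731813474927336))
004.800 [-0.067 50.892] [-0.076 50.71 ] [-0.057 53.275]
004.850 [-4.900e-02  5.099e+01] [-0.058 51.213] [-4.0000e-02  5.2417e+01]
005.275 [ 0.12  51.536] [ 0.106 54.161] [ 0.133 52.013]
005.325 [ 0.141 52.074] [ 0.128 54.629] [ 0.152 52.208]
005.750 [ 0.271 51.471] [ 0.254 54.545] [ 0.285 52.554]
005.800 [ 0.281 51.957] [ 0.264 54.838] [ 0.295 53.647]
006.225 [ 0.286 51.81 ] [ 0.268 54.865] [ 0.299 53.095]
006.275 [ 0.279 51.908] [ 0.264 54.955] [ 0.293 53.015]
006.950 [ 0.063 52.172] [5.4000e-02 5.4164e+01] [ 0.072 51.511]
007.000 [3.9000e-02 5.3446e+01] [3.3000e-02 5.4505e+01] [4.5000e-02 5.2975e+01]
007.550 [-0.135 53.222] [-0.142 52.69 ] [-0.128 54.166]
007.600 [-0.145 53.211] [-0.154 53.348] [-0.138 53.642]
008.025 [-0.149 53.401] [-0.158 53.576] [-0.142 53.753]
008.075 [-0.142 53.125] [-0.15  52.829] [-0.134 53.911]
008.750 [ 0.079 52.163] [ 0.066 54.975] [ 0.09  51.617]
008.800 [ 0.095 51.975] [ 0.086 54.178] [ 0.105 50.98 ]
009.475 [ 0.283 51.456] [ 0.268 53.611] [ 0.295 52.946]
009.525 [ 0.285 51.681] [ 0.268 53.431] [ 0.298 53.688]
010.200 [ 0.184 51.086] [ 0.17  53.287] [ 0.197 52.301]
010.250 [ 0.169 50.728] [ 0.154 53.316] [ 0.182 52.096]
```

View pics/pol.png

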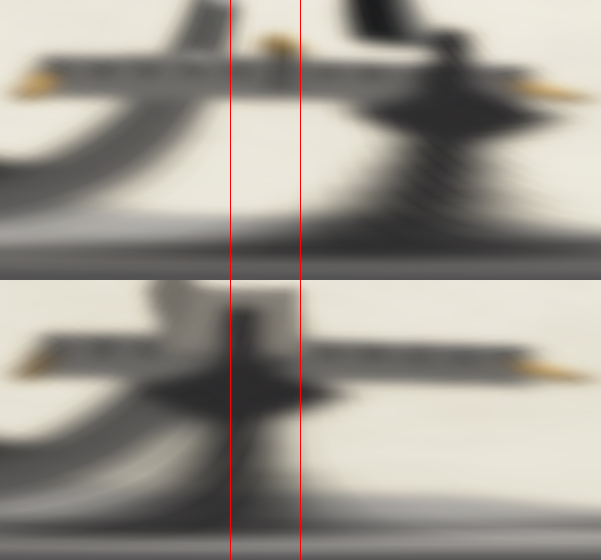

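{"op": "drive_tool", "data": {"commands": [-0.6, 0.5, 5, 0, 0, 0, 8.5, 0, 0, 5, 0, 0, 0, 8.5, 0, 0, 0.2, 0, 0, 0, 8.5, 0, 0, 0, 0, 0, 0, 8.5]}}

```text
time_s: 10.9
tcp_pos: [0.4984, -0.0236, 0.1391]
eef_rot: [0.73, 0.684, 0.0, 0.0]
force: [-0.3, 0.2, 0.2]
grip_width: 0.0848
finger_force: 0.0
```

```bash
python3 snap.py 2
```

```text
11.0 [ 0.499  -0.0239  0.1399] 0.08533924510776655 [-1.   0.4  0. ]
```

{"op": "drive_tool", "data": {"commands": [0, 0, 0, 0, 0, 0, 4, 0, 0, 0, 0, 0, 0, 4, 0, 0, 0, 0, 0, 0, 4, 0, 0, 0, 0, 0, 0, 4], "grip_force": 30}}

```text
time_s: 11.5
tcp_pos: [0.4973, -0.0243, 0.1387]
eef_rot: [0.73, 0.684, -0.0, 0.0]
force: [-4.2, -0.7, 9.7]
grip_width: 0.043
finger_force: 29.4
```

```bash
python3 snap.py 3
cat > est.py <<'E'
from trk import *
import glob,json,os
from scipy.optimize import least_squares
from scipy.integrate import solve_ivp
I=.0184
D=json.load(open("dial.json")) if os.path.exists("dial.json") else [[0,0]]   # [time, dial rad]
D=np.array(D,float)
def dial(t,D=D):return np.interp(t,D[:,0],D[:,1])
def sim(p,ts,t0,D=D):
    b,k,c,a0,v0=p     # bias torque, stiffness, damping, lean(left+), rate
    f=lambda t,s:[s[1],(b-k*s[0]-c*s[1]-.0144*np.interp(t,D[:,0],D[:,1]))/I]
    return solve_ivp(f,(t0,max(ts)+1e-3),[a0,v0],t_eval=ts,max_step=.05,rtol=1e-6).y
def data(t0=4.85):
    c=json.load(open("lean.json")) if os.path.exists("lean.json") else {}
    for f in glob.glob("fr/*.png"):
        if f not in c:c[f]=float(lean(cv2.imread(f),r0=.08)[0])-.006
    json.dump(c,open("lean.json","w"))
    a=np.array(sorted((float(f[3:-4]),v) for f,v in c.items()));return a[a[:,0]>=t0-1e-6]
def fit(t0=4.85):
    a=data(t0);pr=np.array([.0045,.056,.0008,a[0,1],.35])
    res=lambda p:np.r_[(sim(p,a[:,0],t0)[0]-a[:,1])/.008,(p[1]-.056)/.008,(p[2]-.0008)/.0006]
    s=least_squares(res,pr,x_scale=[.001,.005,.0005,.05,.1]);e=sim(s.x,a[:,0],t0)[0]-a[:,1];return s.x,a,e
E
python3 - <<'E'
from est import *
p,a,e=fit();print(p.round(5),"rest",p[0]/p[1],"balance dial",p[0]/.0144,"T",2*np.pi*(I/p[1])**.5)
print(np.c_[a,e].round(3)[-10:],e.std());o=sensors.get_obs();print(o["q"].round(2),R.from_quat(o["eef_rot"]).as_euler('xyz',degrees=True))
t=np.arange(o["time_s"],o["time_s"]+5,.125);y=sim(p,t,4.85);print(np.c_[t,y[0]].round(3).tolist())
E
```

```text
11.65 [ 0.4973 -0.0243  0.1387] 0.043031140618222885 [-4.6 -1.  10.3]
[ 0.00397  0.05643  0.00051 -0.04682  0.37177] rest 0.07041727293067522 balance dial 0.2759590466261789 T 3.5877718404840104
[[ 8.800e+00  9.900e-02  1.000e-03]
 [ 9.475e+00  2.890e-01  0.000e+00]
 [ 9.525e+00  2.920e-01  2.000e-03]
 [ 1.020e+01  1.910e-01 -1.000e-03]
 [ 1.025e+01  1.760e-01 -3.000e-03]
 [ 1.090e+01 -7.100e-02  4.000e-03]
 [ 1.095e+01 -7.900e-02 -3.000e-03]
 [ 1.150e+01 -1.480e-01  0.000e+00]
 [ 1.155e+01 -1.440e-01  0.000e+00]
 [ 1.160e+01 -1.380e-01 -1.000e-03]] 0.0019065100689366463
[ 0.45  0.51 -0.64  2.07  0.46  0.71 -0.56] [-1.79976526e+02  5.89348390e-02  8.63013689e+01]
[[11.65, -0.132], [11.775, -0.108], [11.9, -0.075], [12.025, -0.036], [12.15, 0.008], [12.275, 0.055], [12.4, 0.103], [12.525, 0.149], [12.65, 0.191], [12.775, 0.227], [12.9, 0.255], [13.025, 0.275], [13.15, 0.285], [13.275, 0.284], [13.4, 0.274], [13.525, 0.253], [13.65, 0.224], [13.775, 0.188], [13.9, 0.147], [14.025, 0.102], [14.15, 0.055], [14.275, 0.01], [14.4, -0.033], [14.525, -0.07], [14.65, -0.101], [14.775, -0.123], [14.9, -0.136], [15.025, -0.139], [15.15, -0.133], [15.275, -0.116], [15.4, -0.091], [15.525, -0.058], [15.65, -0.019], [15.775, 0.024], [15.9, 0.069], [16.025, 0.114], [16.15, 0.157], [16.275, 0.196], [16.4, 0.228], [16.525, 0.253]]
```

```bash
cat > plan.py <<'E'
from est import *
import itertools
LAG=.05
def hist(rows,t,D0,d0):
    H=[list(x) for x in D0 if x[0]<=t]+[[t+LAG,d0]];d=d0
    for r in rows:
        t+=.125;d+=r;H.append([t+LAG,d])
    return np.array(H)
def steps(x,n0=None):
    n=max(1,int(np.ceil(abs(x)/.18)));return [x/n]*n
def amp(p,rows,t,d0,ex=0):
    H=hist(rows,t,D,d0);te=t+.125*len(rows)+LAG+ex
    ts=np.r_[np.arange(max(t,4.86),te,.05),te]
    y=sim(p,ts,4.85,H);w=(p[1]/I)**.5;r=(p[0]-.0144*H[-1,1])/p[1]
    return np.hypot(y[0,-1]-r,y[1,-1]/w),np.abs(y[0]).max(),y[0,-1]
E
cat > go1.py <<'E'
from plan import *
p,a,e=fit();t=sensors.get_obs()["time_s"];db=p[0]/.0144;best=[]
for w,m in itertools.product(range(0,15,1),range(6,16)):
    for d1 in np.arange(-.5,1.1,.1):
        rows=[0]*w+steps(d1)+[0]*m+steps(db-d1)
        if len(rows)>32:continue
        A,mx,_=amp(p,rows,t,0);best.append((A+.002*len(rows)*.125,A,mx,w,m,d1,len(rows)))
best.sort();print(db)
for b in best[:12]:print(np.round(b,3))
E
python3 go1.py
```

```text
Traceback (most recent call last):
  File "go1.py", line 7, in <module>
    A,mx,_=amp(p,rows,t,0);best.append((A+.002*len(rows)*.125,A,mx,w,m,d1,len(rows)))
           ~~~^^^^^^^^^^^^
  File "plan.py", line 14, in amp
    y=sim(p,ts,4.85,H);w=(p[1]/I)**.5;r=(p[0]-.0144*H[-1,1])/p[1]
  File "est.py", line 12, in sim
    return solve_ivp(f,(t0,max(ts)+1e-3),[a0,v0],t_eval=ts,max_step=.05,rtol=1e-6).y
           ~~~~~~~~~^^^^^^^^^^^^^^^^^^^^^^^^^^^^^^^^^^^^^^^^^^^^^^^^^^^^^^^^^^^^^^
ValueError: Values in `t_eval` are not properly sorted.
```

```bash
cat >> plan.py <<'E'
from scipy.signal import lsim,StateSpace
def amp(p,rows,t,d0,ex=0):
    y0=sim(p,[t],4.85)[:,-1];H=hist(rows,t,D,d0);n=int(round((.125*len(rows)+LAG+ex)/.0125));ts=t+.0125*np.arange(n+1)
    ss=StateSpace([[0,1],[-p[1]/I,-p[2]/I]],[[0],[1/I]],np.eye(2),np.zeros((2,1)))
    y=lsim(ss,p[0]-.0144*np.interp(ts,H[:,0],H[:,1]),ts-t,y0)[1].T
    w=(p[1]/I)**.5;r=(p[0]-.0144*H[-1,1])/p[1]
    return np.hypot(y[0,-1]-r,y[1,-1]/w),np.abs(y[0]).max(),y[0,-1]
E
time python3 go1.py
```

```text
0.2759590466261789
[ 1.10e-02  3.00e-03  2.89e-01  1.00e+01  1.30e+01 -3.00e-01  2.90e+01]
[ 1.20e-02  5.00e-03  2.86e-01  1.20e+01  1.00e+01 -3.00e-01  2.80e+01]
[ 2.10e-02  1.40e-02  2.86e-01  1.30e+01  8.00e+00 -3.00e-01  2.70e+01]
[ 2.10e-02  1.40e-02  2.98e-01  9.00e+00  1.40e+01 -3.00e-01  2.90e+01]
[ 2.20e-02  1.50e-02  2.86e-01  1.10e+01  1.10e+01 -3.00e-01  2.80e+01]
[ 2.20e-02  1.50e-02  2.86e-01  1.40e+01  7.00e+00 -3.00e-01  2.70e+01]
[ 2.50e-02  1.80e-02  2.86e-01  1.30e+01  9.00e+00 -3.00e-01  2.80e+01]
[ 2.50e-02  1.80e-02  2.86e-01  1.10e+01  1.20e+01 -3.00e-01  2.90e+01]
[ 2.60e-02  1.90e-02  2.98e-01  9.00e+00  1.50e+01 -3.00e-01  3.00e+01]
[ 3.30e-02  2.60e-02  2.86e-01  1.40e+01  6.00e+00 -4.00e-01  2.70e+01]
[ 0.035  0.028  0.286 12.     9.    -0.3   27.   ]
[ 0.036  0.029  0.31   8.    15.    -0.3   29.   ]
real	1m14.295s
user	4m39.926s
sys	0m0.432s
```

{"op": "drive_tool", "data": {"commands": [0, 0, 0, 0, 0, 0, 4, 0, 0, 0, 0, 0, 0, 4, 0, 0, 0, 0, 0, 0, 4, 0, 0, 0, 0, 0, 0, 4, 0, 0, 0, 0, 0, 0, 4]}}

```text
time_s: 12.28
tcp_pos: [0.4973, -0.0243, 0.1387]
eef_rot: [0.73, 0.684, -0.001, 0.0]
force: [-4.6, -0.0, 10.0]
grip_width: 0.0432
finger_force: 29.4
```

{"op": "drive_tool", "data": {"commands": [0, 0, 0, 0, 0, 0, 4, 0, 0, 0, 0, 0, 0, 4, 0, 0, 0, 0, 0, 0, 4, 0, 0, 0, 0, 0, 0, 4, 0, 0, 0, 0, 0, 0, 4]}}

```text
time_s: 12.9
tcp_pos: [0.4973, -0.0243, 0.1387]
eef_rot: [0.73, 0.684, -0.001, 0.0]
force: [-5.0, 0.0, 10.4]
grip_width: 0.0432
finger_force: 29.4
```

{"op": "drive_tool", "data": {"commands": [0, 0, 0, 0, 0, -8.6, 4, 0, 0, 0, 0, 0, -8.6, 4]}}

```text
time_s: 13.15
tcp_pos: [0.4977, -0.0243, 0.1387]
eef_rot: [0.617, 0.787, -0.0, 0.0]
force: [-3.0, -0.3, 6.4]
grip_width: 0.043
finger_force: 29.6
```

```bash
cat > sn2.py <<'E'
import sys
from h import *
for _ in range(int(sys.argv[1])):
    o=sensors.get_obs();t=o["time_s"];cv2.imwrite(f"fr/{t:07.3f}.png",vision.capture("scene")[:,:,::-1])
    e=R.from_quat(o["eef_rot"]).as_euler('xyz',degrees=True);print(round(t,3),"dial",np.radians(86.30-e[2]).round(4),o["tcp_pos"].round(4))
E
python3 sn2.py 3
```

```text
13.15 dial -0.3052 [ 0.4977 -0.0243  0.1387]
13.2 dial -0.3113 [ 0.4978 -0.0243  0.1387]
13.25 dial -0.3034 [ 0.4978 -0.0243  0.1387]
```

{"op": "drive_tool", "data": {"commands": [0, 0, 0, 0, 0, 0, 4, 0, 0, 0, 0, 0, 0, 4, 0, 0, 0, 0, 0, 0, 4]}}

```text
time_s: 13.68
tcp_pos: [0.4977, -0.0243, 0.1387]
eef_rot: [0.619, 0.785, -0.0, 0.0]
force: [-2.7, -0.9, 7.9]
grip_width: 0.0433
finger_force: 29.8
```

```bash
python3 sn2.py 3; cp fr/013*.png pics/
python3 - <<'E'
import cv2,glob
E
```

```text
13.675 dial -0.3002 [ 0.4977 -0.0243  0.1387]
13.725 dial -0.3003 [ 0.4977 -0.0243  0.1387]
13.775 dial -0.3002 [ 0.4977 -0.0243  0.1387]
```

```bash
echo '[[0,0],[12.9,0],[13.15,-0.305],[13.3,-0.300],[99,-0.300]]'>dial.json; sed -i 's/^LAG=.*/LAG=0.0/' plan.py
cat > go2.py <<'E'
from plan import *
p,a,e=fit();o=sensors.get_obs();t=o["time_s"];db=p[0]/.0144;d0=D[-1,1];print(t,p.round(5),"db",db,"e",e[-8:].round(4),a[-1])
best=[]
for m in range(3,13):
  for f in(.4,.6,.8,1):
    for g in (.4,.7,1):
      x=db-d0;k=int(x/.18);rows=[0]*m+[.18*f,]+[.18]*(k-1);rem=x-sum(rows);rows+=[min(rem,.18)*g];rows+=[x-sum(rows)]
      if abs(rows[-1])>.186:continue
      A,mx,_=amp(p,rows,t,d0);best.append((A,mx,m,np.degrees(rows[m:]).round(1).tolist()))
best.sort(key=lambda b:b[0])
for b in best[:6]:print(b)
E
OMP_NUM_THREADS=1 OPENBLAS_NUM_THREADS=1 python3 go2.py
```

```text
13.825 [ 2.0000e-05  3.3920e-02 -1.9000e-03  9.1460e-02  2.0563e-01] db 0.0012789843479345923 e [ 0.0925  0.0698  0.4118 -0.4543  0.4431 -0.227  -0.1929  0.6804] [13.775      -0.59150631]
(np.float64(0.49781873703857965), np.float64(0.45892312474303676), 3, [10.3, 6.9, 0.0])
(np.float64(0.4992458966889644), np.float64(0.4593681711524775), 3, [10.3, 4.9, 2.1])
(np.float64(0.49959827237541743), np.float64(0.45979632535074044), 3, [8.3, 9.0, 0.0])
(np.float64(0.5006830030257724), np.float64(0.45981321756191845), 3, [10.3, 2.8, 4.2])
(np.float64(0.5014623295059512), np.float64(0.4603734776714075), 3, [8.3, 6.3, 2.7])
(np.float64(0.5019116254578888), np.float64(0.46083195487765166), 3, [6.2, 10.3, 0.8])
```

Run:
```python
from trk import *
im=cv2.imread("fr/013.725.png");p=polar(im,r0=0,r1=.14,n=280)[::-1]
c=cv2.resize(im[150:270,190:350],None,fx=4,fy=4,interpolation=2)
cv2.imwrite("pics/z.png",np.hstack([c[:,:600][:480],np.zeros((480,0,3),np.uint8)]) if 0 else np.vstack([cv2.resize(c,(480,360)),cv2.resize(p,(480,230))]))
```

```text
(no output)
```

View pics/z.png

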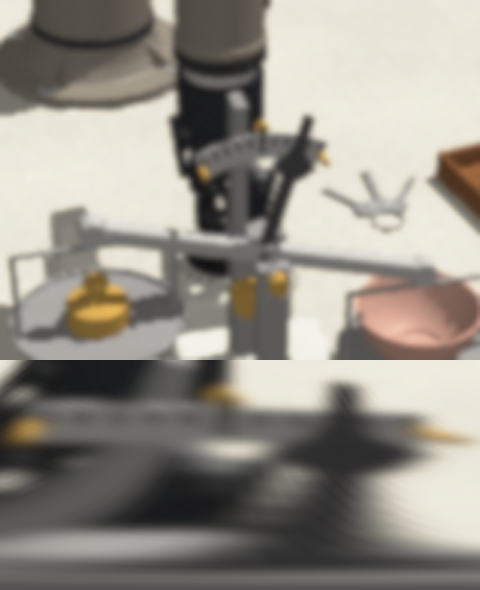

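The gripper's black body now stands behind the lower pointer, while the top of the pointer (at about column 300 of the upper panel) still crosses the grey scale plate. I'll track only in that band.

```bash
cat >> trk.py <<'E'
def lean(im,r0=None,r1=None,pred=None):
    g=polar(im,r0=.096,r1=.112,n=20).max(2).astype(float)
    d=cv2.GaussianBlur(np.clip(85-g,0,45).mean(0)[None],(0,0),6)[0]
    if pred is not None:d=d*(np.abs(A-pred)<.12)
    d=d*(np.abs(A)<.42)
    i=int(d.argmax());w=slice(max(i-18,0),i+19);ww=np.clip(d[w]-d[i]*.5,0,None)
    return (ww*A[w]).sum()/ww.sum(),d[i]
E
cp lean.json old.json; rm lean.json
python3 - <<'E'
from trk import *
import json,glob
o=json.load(open("old.json"))
for f in sorted(o):
    l=lean(cv2.imread(f));print(f[3:-4],round(o[f],3),np.round(l,3))
E
```

```text
004.800 -0.063 [-0.063 28.644]
004.850 -0.046 [-0.042 27.275]
005.275 0.127 [ 0.13  27.332]
005.325 0.146 [ 0.15  27.847]
005.750 0.279 [ 0.283 28.891]
005.800 0.289 [ 0.29  30.618]
006.225 0.293 [ 0.295 29.253]
006.275 0.287 [ 0.29  29.748]
006.950 0.066 [ 0.073 27.021]
007.000 0.039 [ 0.045 28.162]
007.550 -0.134 [-0.126 26.403]
007.600 -0.144 [-0.135 26.242]
008.025 -0.148 [-0.14  26.363]
008.075 -0.14 [-0.132 26.497]
008.750 0.084 [ 0.091 27.713]
008.800 0.099 [ 0.1   27.322]
009.475 0.289 [ 0.292 28.888]
009.525 0.292 [ 0.295 28.039]
010.200 0.191 [ 0.193 28.042]
010.250 0.176 [ 0.184 28.175]
010.900 -0.071 [-0.065 30.34 ]
010.950 -0.079 [-0.075 32.879]
011.500 -0.148 [-0.141 27.429]
011.550 -0.144 [-0.137 28.277]
011.600 -0.138 [-0.13  27.652]
013.150 -0.591 [ 0.29  29.009]
013.200 0.29 [ 0.292 28.834]
013.250 -0.592 [ 0.294 27.925]
013.675 0.264 [ 0.271 28.711]
013.725 0.256 [ 0.261 27.737]
013.775 -0.592 [ 0.249 26.799]
```

```bash
OMP_NUM_THREADS=1 OPENBLAS_NUM_THREADS=1 python3 go2.py
```

```text
13.825 [ 0.00392  0.05643  0.00048 -0.04673  0.36566] db 0.2725401807422111 e [ 0.0003 -0.0017  0.0005  0.0015  0.0013 -0.0037 -0.0018  0.0014] [13.775       0.24306032]
(np.float64(0.0017469174304418275), np.float64(0.23493760519206147), 8, [4.1, 10.3, 10.3, 5.6, 2.4])
(np.float64(0.0021362549307451222), np.float64(0.23493760519206147), 8, [4.1, 10.3, 10.3, 8.1, 0.0])
(np.float64(0.0034571645375449382), np.float64(0.23493760519206147), 8, [6.2, 10.3, 10.3, 2.4, 3.6])
(np.float64(0.0035319467250075178), np.float64(0.23493760519206147), 8, [4.1, 10.3, 10.3, 3.2, 4.8])
(np.float64(0.00514987170093774), np.float64(0.23493760519206147), 8, [6.2, 10.3, 10.3, 4.2, 1.8])
(np.float64(0.006865905453752687), np.float64(0.23493760519206147), 8, [6.2, 10.3, 10.3, 6.0, 0.0])
```

{"op": "drive_tool", "data": {"commands": [0, 0, 0, 0, 0, 0, 4, 0, 0, 0, 0, 0, 0, 4, 0, 0, 0, 0, 0, 0, 4, 0, 0, 0, 0, 0, 0, 4, 0, 0, 0, 0, 0, 0, 4]}}

```text
time_s: 14.45
tcp_pos: [0.4977, -0.0242, 0.1387]
eef_rot: [0.619, 0.785, -0.0, 0.0]
force: [-3.2, -0.1, 8.4]
grip_width: 0.043
finger_force: 29.8
```

{"op": "drive_tool", "data": {"commands": [0, 0, 0, 0, 0, 0, 4, 0, 0, 0, 0, 0, 0, 4, 0, 0, 0, 0, 0, 0, 4, 0, 0, 0, 0, 0, 4.1, 4, 0, 0, 0, 0, 0, 10.3, 4]}}

```text
time_s: 15.08
tcp_pos: [0.4974, -0.0244, 0.1387]
eef_rot: [0.714, 0.7, -0.0, 0.0]
force: [-5.4, -0.1, 8.7]
grip_width: 0.043
finger_force: 29.9
```

{"op": "drive_tool", "data": {"commands": [0, 0, 0, 0, 0, 10.3, 4, 0, 0, 0, 0, 0, 8.1, 4]}}

```text
time_s: 15.32
tcp_pos: [0.497, -0.0243, 0.1387]
eef_rot: [0.817, 0.577, -0.001, 0.0]
force: [-5.8, 0.3, 10.8]
grip_width: 0.0428
finger_force: 30.0
```

```bash
python3 sn2.py 3
```

```text
15.325 dial 0.2771 [ 0.497  -0.0243  0.1387]
15.375 dial 0.2826 [ 0.4969 -0.0242  0.1387]
15.425 dial 0.2751 [ 0.4969 -0.0242  0.1387]
```

{"op": "drive_tool", "data": {"commands": [0, 0, 0, 0, 0, 0, 4, 0, 0, 0, 0, 0, 0, 4, 0, 0, 0, 0, 0, 0, 4, 0, 0, 0, 0, 0, 0, 4, 0, 0, 0, 0, 0, 0, 4]}}

```text
time_s: 16.1
tcp_pos: [0.497, -0.0243, 0.1387]
eef_rot: [0.816, 0.579, -0.001, 0.0]
force: [-4.6, 0.3, 11.1]
grip_width: 0.043
finger_force: 29.9
```

```bash
python3 sn2.py 2
```

```text
16.1 dial 0.2721 [ 0.497  -0.0243  0.1387]
16.15 dial 0.2721 [ 0.497  -0.0243  0.1387]
```

{"op": "drive_tool", "data": {"commands": [0, 0, 0, 0, 0, 0, 4, 0, 0, 0, 0, 0, 0, 4, 0, 0, 0, 0, 0, 0, 4, 0, 0, 0, 0, 0, 0, 4, 0, 0, 0, 0, 0, 0, 4]}}

```text
time_s: 16.82
tcp_pos: [0.497, -0.0243, 0.1387]
eef_rot: [0.816, 0.579, -0.001, 0.0]
force: [-5.1, -0.1, 10.6]
grip_width: 0.0431
finger_force: 29.9
```

```bash
python3 sn2.py 2;python3 - <<'E'
from trk import *
import glob
for f in sorted(glob.glob("fr/*.png"))[-7:]:
    l=lean(cv2.imread(f));print(f[3:-4],np.round(l,4))
E
```

```text
16.825 dial 0.2721 [ 0.497  -0.0243  0.1387]
16.875 dial 0.2721 [ 0.497  -0.0242  0.1387]
015.325 [-2.70000e-03  3.43223e+01]
015.375 [-2.70000e-03  3.41007e+01]
015.425 [-2.30000e-03  3.33786e+01]
016.100 [ 0.     35.1399]
016.150 [9.00000e-04 3.56959e+01]
016.825 [3.60000e-03 3.61491e+01]
016.875 [3.40000e-03 3.62033e+01]
```

{"op": "drive_tool", "data": {"commands": [0, 0, 0, 0, 0, 0, 4, 0, 0, 0, 0, 0, 0, 4, 0, 0, 0, 0, 0, 0, 4, 0, 0, 0, 0, 0, 0, 4, 0, 0, 0, 0, 0, 0, 4]}}

```text
time_s: 17.55
tcp_pos: [0.497, -0.0242, 0.1387]
eef_rot: [0.816, 0.579, -0.001, 0.0]
force: [-6.2, 0.3, 11.1]
grip_width: 0.0431
finger_force: 29.9
```

{"op": "drive_tool", "data": {"commands": [0, 0, 0, 0, 0, 0, 4, 0, 0, 0, 0, 0, 0, 4, 0, 0, 0, 0, 0, 0, 4, 0, 0, 0, 0, 0, 0, 4, 0, 0, 0, 0, 0, 0, 4]}}

```text
time_s: 18.18
tcp_pos: [0.4969, -0.0242, 0.1387]
eef_rot: [0.816, 0.579, -0.001, 0.0]
force: [-5.1, -0.5, 11.0]
grip_width: 0.0429
finger_force: 29.9
```

```bash
python3 sn2.py 1
```

```text
18.175 dial 0.2721 [ 0.4969 -0.0242  0.1387]
```

{"op": "drive_tool", "data": {"commands": [0, 0, 0, 0, 0, 0, 4, 0, 0, 0, 0, 0, 0, 4, 0, 0, 0, 0, 0, 0, 4, 0, 0, 0, 0, 0, 0, 4, 0, 0, 0, 0, 0, 0, 4]}}

```text
time_s: 18.85
tcp_pos: [0.4969, -0.0243, 0.1387]
eef_rot: [0.816, 0.579, -0.001, 0.0]
force: [-6.2, -0.8, 10.5]
grip_width: 0.0428
finger_force: 29.9
```

{"op": "drive_tool", "data": {"commands": [0, 0, 0, 0, 0, 0, 4, 0, 0, 0, 0, 0, 0, 4, 0, 0, 0, 0, 0, 0, 4, 0, 0, 0, 0, 0, 0, 4, 0, 0, 0, 0, 0, 0, 4]}}

```text
time_s: 19.48
tcp_pos: [0.4969, -0.0242, 0.1387]
eef_rot: [0.816, 0.579, -0.001, 0.0]
force: [-5.5, -0.3, 11.0]
grip_width: 0.0432
finger_force: 29.9
```

```bash
python3 sn2.py 1
```

```text
19.475 dial 0.2721 [ 0.4969 -0.0242  0.1387]
```

{"op": "drive_tool", "data": {"commands": [0, 0, 0, 0, 0, 0, 4, 0, 0, 0, 0, 0, 0, 4, 0, 0, 0, 0, 0, 0, 4, 0, 0, 0, 0, 0, 0, 4, 0, 0, 0, 0, 0, 0, 4]}}

```text
time_s: 20.15
tcp_pos: [0.497, -0.0242, 0.1387]
eef_rot: [0.816, 0.579, -0.001, 0.0]
force: [-5.4, 0.1, 11.2]
grip_width: 0.0432
finger_force: 29.9
```

{"op": "drive_tool", "data": {"commands": [0, 0, 0, 0, 0, 0, 4, 0, 0, 0, 0, 0, 0, 4, 0, 0, 0, 0, 0, 0, 4, 0, 0, 0, 0, 0, 0, 4, 0, 0, 0, 0, 0, 0, 4]}}

```text
time_s: 20.78
tcp_pos: [0.4969, -0.0242, 0.1387]
eef_rot: [0.816, 0.579, -0.001, 0.0]
force: [-5.5, -0.3, 11.1]
grip_width: 0.0431
finger_force: 29.9
```

{"op": "drive_tool", "data": {"commands": [0, 0, 0, 0, 0, 0, 4, 0, 0, 0, 0, 0, 0, 4, 0, 0, 0, 0, 0, 0, 4, 0, 0, 0, 0, 0, 0, 4, 0, 0, 0, 0, 0, 0, 4]}}

```text
time_s: 21.4
tcp_pos: [0.4969, -0.0243, 0.1387]
eef_rot: [0.816, 0.579, -0.001, 0.0]
force: [-6.1, -0.1, 11.8]
grip_width: 0.043
finger_force: 29.9
```

```bash
python3 sn2.py 1
```

```text
21.4 dial 0.2721 [ 0.4969 -0.0243  0.1387]
```

{"op": "drive_tool", "data": {"commands": [0, 0, 0, 0, 0, 0, 4, 0, 0, 0, 0, 0, 0, 4, 0, 0, 0, 0, 0, 0, 4, 0, 0, 0, 0, 0, 0, 4, 0, 0, 0, 0, 0, 0, 4]}}

```text
time_s: 22.08
tcp_pos: [0.4969, -0.0243, 0.1387]
eef_rot: [0.816, 0.579, -0.001, 0.0]
force: [-5.6, -0.6, 10.4]
grip_width: 0.043
finger_force: 29.9
```

{"op": "drive_tool", "data": {"commands": [0, 0, 0, 0, 0, 0, 4, 0, 0, 0, 0, 0, 0, 4, 0, 0, 0, 0, 0, 0, 4, 0, 0, 0, 0, 0, 0, 4, 0, 0, 0, 0, 0, 0, 4]}}

```text
time_s: 22.7
tcp_pos: [0.4969, -0.0243, 0.1387]
eef_rot: [0.816, 0.579, -0.001, 0.0]
force: [-5.9, -0.1, 11.5]
grip_width: 0.0432
finger_force: 29.9
```

{"op": "drive_tool", "data": {"commands": [0, 0, 0, 0, 0, 0, 4, 0, 0, 0, 0, 0, 0, 4, 0, 0, 0, 0, 0, 0, 4, 0, 0, 0, 0, 0, 0, 4, 0, 0, 0, 0, 0, 0, 4]}}

```text
time_s: 23.32
tcp_pos: [0.497, -0.0242, 0.1387]
eef_rot: [0.816, 0.579, -0.001, 0.0]
force: [-5.3, -0.0, 11.3]
grip_width: 0.0429
finger_force: 29.9
```

{"op": "drive_tool", "data": {"commands": [0, 0, 0, 0, 0, 0, 4, 0, 0, 0, 0, 0, 0, 4, 0, 0, 0, 0, 0, 0, 4, 0, 0, 0, 0, 0, 0, 4, 0, 0, 0, 0, 0, 0, 4]}}

```text
time_s: 23.95
tcp_pos: [0.4969, -0.0243, 0.1387]
eef_rot: [0.816, 0.579, -0.001, 0.0]
force: [-5.6, -0.5, 10.6]
grip_width: 0.0427
finger_force: 29.9
```

{"op": "drive_tool", "data": {"commands": [0, 0, 0, 0, 0, 0, 4, 0, 0, 0, 0, 0, 0, 4, 0, 0, 0, 0, 0, 0, 4, 0, 0, 0, 0, 0, 0, 4, 0, 0, 0, 0, 0, 0, 4]}}

```text
time_s: 24.58
tcp_pos: [0.497, -0.0242, 0.1387]
eef_rot: [0.816, 0.579, -0.001, 0.0]
force: [-6.0, -0.2, 11.3]
grip_width: 0.0431
finger_force: 29.9
```

{"op": "drive_tool", "data": {"commands": [0, 0, 0, 0, 0, 0, 4, 0, 0, 0, 0, 0, 0, 4, 0, 0, 0, 0, 0, 0, 4, 0, 0, 0, 0, 0, 0, 4, 0, 0, 0, 0, 0, 0, 4]}}

```text
time_s: 25.2
tcp_pos: [0.497, -0.0243, 0.1387]
eef_rot: [0.816, 0.579, -0.001, 0.0]
force: [-5.3, 0.6, 10.7]
grip_width: 0.0432
finger_force: 29.9
```

```bash
python3 sn2.py 2;python3 - <<'E'
from trk import *
import glob
for f in sorted(glob.glob("fr/*.png"))[-5:]:
    l=lean(cv2.imread(f));print(f[3:-4],np.round(l,4))
E
```

```text
25.2 dial 0.2721 [ 0.497  -0.0243  0.1387]
25.25 dial 0.2721 [ 0.497  -0.0242  0.1387]
018.175 [-2.60000e-03  3.40744e+01]
019.475 [2.00000e-04 3.51263e+01]
021.400 [-4.0000e-04  3.4891e+01]
025.200 [-5.00000e-04  3.44809e+01]
025.250 [-1.50000e-03  3.35327e+01]
```

{"op": "drive_tool", "data": {"commands": [0, 0, 0, 0, 0, 0, 8.5, 0, 0, 0, 0, 0, 0, 8.5, 0, 0, 0, 0, 0, 0, 8.5, 0, 0, 0, 0, 0, 0, 8.5, 0, 0, -2, 0, 0, 0, 8.5]}}

```text
time_s: 25.92
tcp_pos: [0.4967, -0.0243, 0.157]
eef_rot: [0.816, 0.579, -0.001, -0.001]
force: [0.2, 0.7, -0.4]
grip_width: 0.0849
finger_force: 0.0
```

{"op": "drive_tool", "data": {"commands": [0, 0, -5, 0, 0, 0, 8.5, 0, 0, -5, 0, 0, 0, 8.5, -1.3, -3.8, 0, 0, 0, 0, 8.5, 0, 0, 0, 0, 0, 0, 8.5, 0, 0, 0, 0, 0, 0, 8.5]}}

```text
time_s: 26.55
tcp_pos: [0.4577, -0.0241, 0.2579]
eef_rot: [0.816, 0.579, 0.0, 0.0]
force: [0.8, 0.3, 0.3]
grip_width: 0.085
finger_force: 0.0
```

```bash
python3 sn2.py 2
```

```text
26.55 dial 0.2723 [ 0.4577 -0.0241  0.2579]
26.6 dial 0.2722 [ 0.4581 -0.024   0.2579]
```

{"op": "drive_tool", "data": {"commands": [0, 0, 0, 0, 0, 0, 8.5, 0, 0, 0, 0, 0, 0, 8.5, 0, 0, 0, 0, 0, 0, 8.5, 0, 0, 0, 0, 0, 0, 8.5, 0, 0, 0, 0, 0, 0, 8.5]}}

```text
time_s: 27.28
tcp_pos: [0.4575, -0.024, 0.2579]
eef_rot: [0.816, 0.579, 0.0, 0.0]
force: [1.3, 0.3, -0.4]
grip_width: 0.0852
finger_force: 0.0
```

```bash
python3 sn2.py 2;python3 - <<'E'
from trk import *
import glob
L=sorted(glob.glob("fr/*.png"))
for f in L[-4:]:
    l=lean(cv2.imread(f));print(f[3:-4],np.round(l,4))
im=vision.capture("top")[:,:,::-1]
a=cv2.resize(cv2.imread(L[-1])[130:340,100:420],(800,525));b=cv2.resize(im[130:340,120:440],(800,525))
cv2.imwrite("pics/end.png",cv2.resize(np.vstack([a,b]),(455,600)))
o=sensors.get_obs();print(o["force"],o["grip_width"],o["tcp_pos"])
E
```

```text
27.275 dial 0.2721 [ 0.4575 -0.024   0.2579]
27.325 dial 0.2721 [ 0.4575 -0.024   0.2579]
026.550 [-3.00000e-04  3.51823e+01]
026.600 [1.00000e-04 3.53571e+01]
027.275 [2.3000e-03 3.7119e+01]
027.325 [2.40000e-03 3.73575e+01]
[-0.60775962  0.42292377 -0.24697322] 0.08503997118609248 [ 0.45751402 -0.02396439  0.25794147]
```

View pics/end.png

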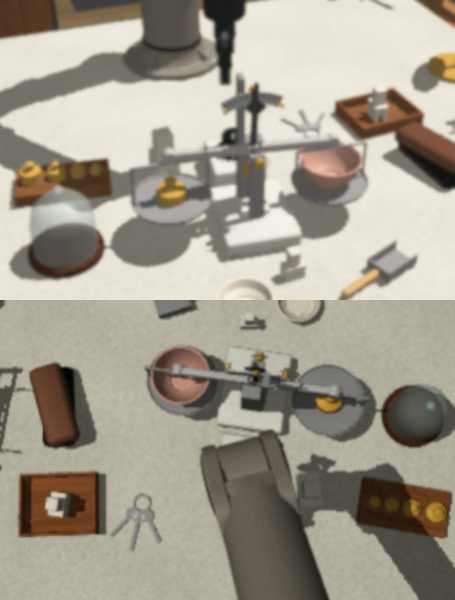

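The end view shows the clip in the tray, the pointer at the diamond (255,90), the arm clear of the dial and the other things where they were. I'm handing in.

```bash
python3 -c "
from station import job
print(job.job_done())"
```

```text
the job is handed in; nothing more can be done
None
```

The job is handed in after about 27 s: the clip is in the tray, and the pointer stood within about 1 mm of the centre mark by my camera tracking for some 10 s before I let go of the dial, and still does with the arm drawn back.

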